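Set the timing disc to the red pointer and lock it

ROBOT

A 7-joint arm with a two-finger parallel gripper is mounted at the origin on a cart in front of the work surface, level with it; the furniture and walls round the work are solid. World frame = base frame: x ahead of the robot, y to its left, z up, the work surface at z = 0. Lengths are in m, angles in rad, forces in N, time in s.
With the tool pointing down it reaches from about 0.425 to 0.875 m from the base axis. Payload 8.4 kg.
Tool frame: the origin (TCP) lies midway between the tips of the shut fingers; the grasp point (between the pads) lies manip.grip_depth behind it (manip.grip_depth is the distance from the TCP to the grasp point, in m); z points along the fingers, y is the line along which they close (so a half turn about z gives the same grasp; the last joint's range is limited). The gripper opens to 85 mm and grips with 20 to 120 N. Pads are 22 mm wide; open, the fingers measure 114 mm over their backs; the gripper's body (76 mm by 85 mm) begins 54 mm behind the grasp point. The pads swing forward as they close: fully open they stand 13 mm farther back than shut.
Start: joints at [1.095, 0.333, 0.04, 1.465, -0.013, 1.343, -0.059], TCP at [0.239, -0.604, 0.231] pointing down, gripper open.
Joint ranges: [-2.58, 2.58], [-0.38, 2.09], [-1.3, 1.39], [0.25, 2.4], [-1.5, 4.64], [0.08, 2.09], [-2.65, 2.65]. Speed limits (rad/s): [2.22, 2.22, 2.79, 2.79, 3.14, 3.14, 3.14].

INTERFACE

Orientations are given as a unit quaternion [w, x, y, z].
In Python, from plant import readout, cams, manip gives the robot as it stands.
- The arm moves only by the shell command python3 -m handwheel 'ROWS' [FORCE]. ROWS is JSON, a list of rows, each an object with "grip": the closure, from 0 (fully open) to 1 (shut); "dp": the shift along the tool's x, y, z in m, a list of three; "yaw": the turn about the tool's z in degrees. A call has 1 to 12 rows; each row shifts and turns the commanded pose from where the row before left it, along the tool's axes as they then stand; what a row does not reach is not made up. A row lasts 1/12 s, in which the tool goes at most 41.7 mm and 7.16 degrees, less where a joint would pass 70% of its speed; a pose out of reach is approached as far as the arm can. A call is refused whole if a number of a shift passes 0.0417 or a number of a turn 7.16, either way. A call with a gripper value outside its range is refused whole. The fingers move at their own pace and stop on an object; FORCE is the grip in N (left out, the last holds). Time passes only in rows, so rows that do not move let the fingers close. It gives the time, the measured TCP pose, the force, the opening and the grip force at its end, in the units of the state.
- readout.observe(): the state, without advancing time (a new reading comes with each control period).
- cams.get_image(name): name is "scene" or "side" or "wrist"; returns (picture, depth): 384x512x3 uint8, red, green, blue; 384x512 float32, m along the optical axis (not along the pixel's ray), 0 where there is no reading.
- cams.camera_model(name): a dict with "camera_matrix" (3x3 intrinsics, pixels), "position" and "attitude" of the camera in the world. Camera axes: x right, y down, z forward; pixel columns grow to the right and rows downward; lengths in m; the calibration is good to about 2 mm. The wrist camera is an equidistant fisheye: a pixel r from the principal point sees the ray r / f radians off the axis. A picture is of the moment at which its call begins: read the wrist's pose just before it. camera_model takes no time and is no camera call; for the wrist camera it gives the pose at the moment of the call.
- manip.close_job(): hands the job in; it is judged then, once.
Trained networks look in the newest picture that a camera, given by its name, has taken for a name from the list of things; names that differ only in an ending like _2 or _b are one class to them, and where a whole thing is asked for, a point or a joint stands for the part that bears it (a point fixed in the world has none). Each returns a list of dicts, best first, with "p" (0 to 1); they miss things now and then, are a little off and sometimes report something else, mostly with a low value. They report only what shows in the picture. A call takes as long as a camera call.
- cams.find_in(camera, thing): "uv" ([column, row] in pixels, amid what is visible of it).
- cams.mark_of(camera, thing): "uv" ([column, row] in pixels: a listed point, or the origin of a listed thing).
The state is a dict: "clock": time; "joint_pos": joint angles; "joint_vel": joint speeds; "joint_efforts": joint torques, N m; "eef_pos": TCP position; "tool_rot": TCP orientation; "force": force on the tool from outside, world axes, zero at the start; "torque": the same for the moment, N m; "gripper_width": opening from 0.0 (shut) to 1.0 (fully open); "finger_force": force on a finger pad.
Only numpy, scipy, OpenCV 4.12 (cv2) and the standard library are available. Lean on these libraries where they do the work, as an engineer would, in place of code of your own. Each camera call takes 0.05 s, during which the arm holds its last target. There are 200 camera calls.

TASK

Set the timing disc: push its yellow pin round with a fingertip until the white line on the black disc lines up with the red pointer on the scale ring, then push the orange-knobbed lock lever all the way over, clockwise seen from above, to its stop, without disturbing the setting. Only push with the outside of the fingers, and gently: do not pinch or lift anything, do not shift the red pointer, and leave the parts and tools lying around where they are.

Things in the scene. Friction and masses are not known exactly. Their poses are not given: they have to be found in the camera images.
- timing_fixture: Blue round timing fixture, screwed down to the cart: base 196 mm across, 22 mm high, with a silver scale ring on top and a lug for the lock lever on its -y side; four screw-down ears reach to 120 mm from the centre, under 14 mm high. Origin: centre of its underside; z up. The fixture is not in the same place or at the same yaw each time.
- timing_disc (a joint): Angle (rad) of the black disc about the vertical axis through the fixture's centre, counter-clockwise from above positive. At 0 the white index line points along the fixture's +x. The disc turns endlessly either way (the value may pass pi or 2 pi) and stays where it is left: about 0.14 N m of dry friction, so some 3 N at the pin.
- disc_centre (a point): Centre of the black disc, on its axis, at the height of its flat top, 33.5 mm above the cart. The disc is 140 mm across. A hub cap 32 mm across rises 3 mm above its top at the centre.
- index_mark (a point): Outer end of the white index line (4 mm wide, 47 mm long, radial) on the black disc, 69 mm from the axis, at the disc's top. It turns with the disc. The push pin lies diametrically opposite.
- push_pin (a point): Top centre of the yellow push pin on the disc: an upright cylinder 16 mm across, 50 mm from the axis, 37 mm tall over the disc's top (a steel collar 22 mm across covers its lowest 3 mm); its top is 70.5 mm above the cart. To be pushed sideways with a fingertip, along its circle.
- pointer_tip (a point): Tip of the red pointer clip that sits on the scale ring just outside the disc, 71 mm from the disc's axis, about 28 mm above the cart; the clip is 14 mm wide, its top lies 30.5 mm above the cart, below the disc's top, and it reaches to 105 mm from the axis. It marks the wanted setting, somewhere on the far part of the ring (within 0.6 rad of the fixture's +x), different each time. To be left where it is.
- lock_lever (a joint): Angle (rad) of the lock lever about its upright pivot, clockwise from above positive: 0 open, the lever pointing along the fixture's -y; 1.55 locked, at a rigid stop, pointing about along the fixture's -x. It stays where it is left: dry friction 0.12 N m, some 2 N at the knob. It starts between 0 and 0.25.
- lever_pivot (a point): Axis of the lock lever, 112 mm from the fixture's centre along its -y, at the top of the lever's steel boss (24 mm across), 35.5 mm above the cart.
- lever_knob (a point): Top centre of the lever's orange knob: an upright cylinder 18 mm across, 60 mm from the lever's pivot, from 25.5 to 61.5 mm above the cart. The flat steel arm between pivot and knob (12 mm wide near the pivot, a 4 mm spring leaf near the knob) has its top 33.5 mm above the cart. At the stop the leaf gives, some 8 N for each 10 mm of overrun, and springs back; it is not counted in the lever's angle.
- oil_cooler: Finned oil cooler on edge along the left side of the cart, 350 mm long, 50 mm thick, 135 mm high, fixed. Bystander.
- piston: aluminium piston standing, 64x72 mm, 50 mm high, front of the cart. Loose bystander. Origin: centre of its underside.
- starter_motor: grey starter motor lying, 66x133 mm, 69 mm high, front right of the cart. Loose bystander. Origin: centre of its underside.
- wrench_12: flat steel combination wrench, 167 mm long, 8 mm thick, at the far edge of the cart. Loose bystander. Origin: centre of its underside.
- oil_cap: black ribbed oil filler cap, 34 mm across, 18 mm high, far left of the cart. Loose bystander. Origin: centre of its underside.
- ignition_box: small black box, 42x85 mm, 27 mm high, far right corner of the cart. Loose bystander. Origin: centre of its underside.
- spark_plug: spark plug lying, 66 mm long, 18 mm thick, front left of the cart. Loose bystander. Origin: centre of its underside.

How it is judged:
By the outcome, as a careful person would: the job done as asked, in the order asked, and still so for the second after the job is handed in, with the robot touching nothing.
It also fails if it takes over 58 s, if anything falls off the work surface, if the arm or the gripper's body presses on something with over 40 N, if the wrist force passes 120 N, or if a joint passes its speed limit or range.

## Working session

There is one attempt and no reset: what is moved stays moved. The work goes in short steps, Python scripts to look and compute and a shell command to move; the robot and the scene stay as the last step left them, time stands still between calls to the robot, and variables do not carry over. Pictures are saved under pics/ and viewed, at most 10 in all, crops included, and the job is handed in when it is done.

```bash
ls; mkdir -p pics
cat > h.py <<'E'
import numpy as np, cv2, json
from plant import readout, cams, manip
from scipy.spatial.transform import Rotation as R
def rot(q): return R.from_quat([q[1],q[2],q[3],q[0]]).as_matrix()
def ray(cam,uv,m=None):
    m=m or cams.camera_model(cam); K=np.array(m['camera_matrix']); a=np.array(m['attitude'])
    A=a if a.shape==(3,3) else rot(a)
    x=(uv[0]-K[0,2])/K[0,0]; y=(uv[1]-K[1,2])/K[1,1]
    if cam=='wrist':
        r=np.hypot(x,y); s=np.sin(r)/max(r,1e-9); d=np.array([x*s,y*s,np.cos(r)])
    else: d=np.array([x,y,1.])
    return np.array(m['position']),A@d
def atz(cam,uv,z,m=None):
    p,d=ray(cam,uv,m); return p+d*(z-p[2])/d[2]
Z=dict(disc_centre=.0335,index_mark=.0335,push_pin=.0705,pointer_tip=.028,lever_pivot=.0355,lever_knob=.0615)
E
python3 - <<'E'
from h import *
o=readout.observe(); print(o); print(manip.grip_depth)
for c in ('scene','side'):
    im,d=cams.get_image(c); cv2.imwrite(f'pics/{c}0.png',im[:,:,::-1])
    print(c,cams.camera_model(c))
    for t in Z:
        for r in cams.mark_of(c,t)[:2]: print(t,r['p'],np.round(r['uv'],1),atz(c,r['uv'],Z[t]).round(4))
E
```

```text
pics
{'clock': 0.0, 'joint_pos': array([ 1.09480905,  0.33391374,  0.03988443,  1.46627501, -0.01337641,
        1.34328973, -0.05848973]), 'joint_vel': array([ 1.34789783e-03,  2.16025116e-04, -1.70890808e-04, -3.34686307e-05,
       -2.37191189e-03,  4.46584073e-04,  1.12590030e-05]), 'joint_efforts': array([ 5.98811457e-04, -6.58549976e+01,  1.36598088e+00, -4.05559409e+01,
        1.69208989e-02,  1.25733481e-02, -5.10856083e-06]), 'eef_pos': array([ 0.23895025, -0.60399749,  0.23041776]), 'tool_rot': array([-7.80137125e-04,  9.82307119e-01,  1.87275382e-01, -2.18242208e-04]), 'force': array([ 0.83080187, -1.01742281,  0.6970941 ]), 'torque': array([ 0.00407541, -0.05263974,  0.00667854]), 'finger_force': 0.0, 'gripper_width': 0.9996103710890626}
0.0187
scene {'camera_matrix': array([[476.02291496,   0.        , 251.8856    ],
       [  0.        , 476.02291496, 198.9779044 ],
       [  0.        ,   0.        ,   1.        ]]), 'position': array([-0.29879283,  0.43268934,  0.87795544]), 'attitude': array([ 0.2128535 , -0.47542658,  0.78140481, -0.3436124 ])}
disc_centre 0.9 [242
[... 295 characters left out ...]
55]
lever_knob 0.65 [303.4 181. ] [ 0.5005 -0.1268  0.0615]
lever_knob 0.56 [281.6 191.7] [ 0.4901 -0.0541  0.0615]
side {'camera_matrix': array([[399.03015287,   0.        , 251.03721929],
       [  0.        , 399.03015287, 190.48885479],
       [  0.        ,   0.        ,   1.        ]]), 'position': array([ 0.25585192, -0.53377313,  0.74930042]), 'attitude': array([-0.36135361,  0.905757  , -0.20751046,  0.07724782])}
disc_centre 0.72 [255.2 203.3] [0.5321 0.0368 0.0335]
index_mark 0.92 [232.3 216.7] [0.466  0.0228 0.0335]
pointer_tip 0.55 [284.5 199.9] [0.6029 0.0198 0.028 ]
lever_pivot 0.88 [270.4 238. ] [ 0.5166 -0.0716  0.0355]
lever_knob 0.42 [279.4 253.8] [ 0.5052 -0.1323  0.0615]
```

Run:
```python
from h import *
a=cv2.imread('pics/scene0.png');b=cv2.imread('pics/side0.png')
a=cv2.resize(a[120:300,130:400],(800,533),interpolation=3)[:,:]
b=cv2.resize(b[120:300,130:400],(800,533),interpolation=3)
cv2.imwrite('pics/a.png',a);cv2.imwrite('pics/b.png',b)
```

```text
(no output)
```

View pics/a.png

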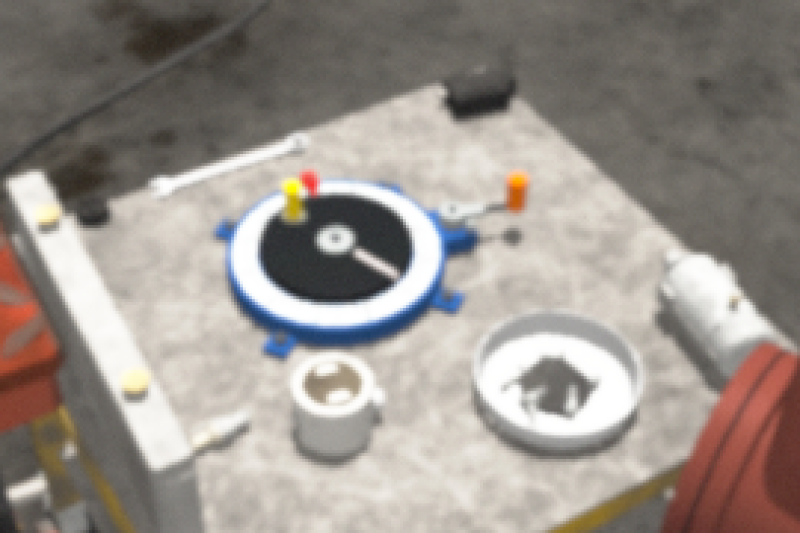

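View pics/b.png

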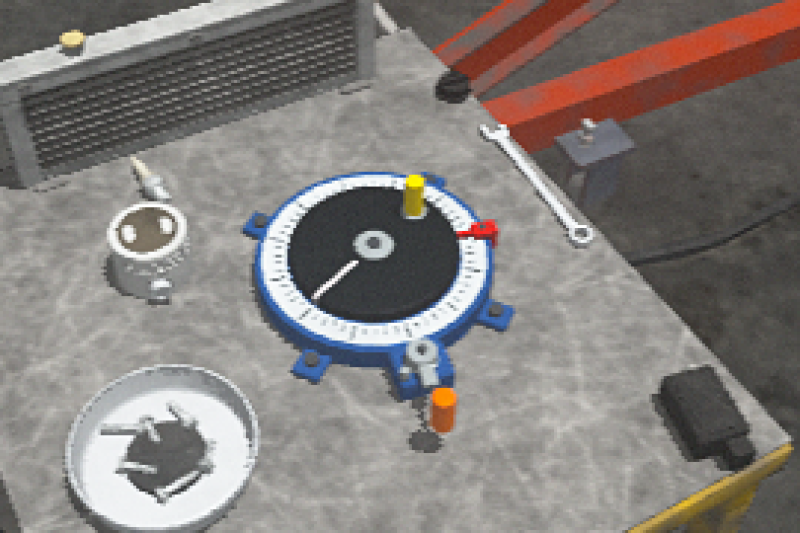

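The side view shows the white line pointing towards the robot, at about (315,297). The pin is at (413,195), far side and left. The red pointer tip is at (460,234). The disc has to turn about +155° CCW, with the pin going round the left side. I'll move above it for a wrist view.

```bash
python3 -m handwheel '[{"grip":1,"dp":[0,0,0],"yaw":7.16},{"grip":1,"dp":[0,0,0],"yaw":7.16},{"grip":1,"dp":[0,0,0],"yaw":7.16},{"grip":1,"dp":[0.015,-0.033,0],"yaw":0},{"grip":1,"dp":[0.015,-0.033,0],"yaw":0},{"grip":1,"dp":[0.015,-0.033,0],"yaw":0},{"grip":1,"dp":[0.015,-0.033,0],"yaw":0},{"grip":1,"dp":[0.015,-0.033,0],"yaw":0},{"grip":1,"dp":[0.015,-0.033,0],"yaw":0},{"grip":1,"dp":[0.015,-0.033,0],"yaw":0},{"grip":1,"dp":[0.015,-0.033,0],"yaw":0},{"grip":1,"dp":[0.015,-0.033,0],"yaw":0}]'; python3 -m handwheel '[{"grip":1,"dp":[0.015,-0.033,0],"yaw":0},{"grip":1,"dp":[0.015,-0.033,0],"yaw":0},{"grip":1,"dp":[0.015,-0.033,0],"yaw":0},{"grip":1,"dp":[0.015,-0.033,0],"yaw":0},{"grip":1,"dp":[0.015,-0.033,0],"yaw":0},{"grip":1,"dp":[0.015,-0.033,0],"yaw":0},{"grip":1,"dp":[0.015,-0.033,0],"yaw":0},{"grip":1,"dp":[0,0,0],"yaw":0},{"grip":1,"dp":[0,0,0],"yaw":0},{"grip":1,"dp":[0,0,0],"yaw":0}]'
cat > look.py <<'E'
from h import *
import sys
n=sys.argv[1]
for i in range(2):
    o=readout.observe(); m=cams.camera_model('wrist'); im,d=cams.get_image('wrist')
    if i==0: cv2.imwrite(f'pics/{n}.png',im[:,:,::-1]); np.save(f'pics/{n}.npy',m,allow_pickle=True); print(o['clock'],o['eef_pos'].round(4),o['tool_rot'].round(3),o['force'].round(1)); print(m['position'].round(4))
    for t in Z:
        for r in cams.mark_of('wrist',t)[:1]: print(t,r['p'],np.round(r['uv'],1),atz('wrist',r['uv'],Z[t],m).round(4))
E
python3 look.py w1
```

```text
clock: 1.7
eef_pos: [0.374, -0.3055, 0.2316]
tool_rot: [0.0, 1.0, 0.001, 0.0]
force: [1.0, -0.5, -0.8]
gripper_width: 0.001
finger_force: 0.0
clock: 2.53
eef_pos: [0.478, -0.0764, 0.2313]
tool_rot: [0.0, 1.0, 0.001, -0.0]
force: [0.1, 0.3, -0.6]
gripper_width: -0.004
finger_force: 0.0
2.5333 [ 0.478  -0.0764  0.2313] [ 0.     1.     0.001 -0.   ] [ 0.1  0.3 -0.6]
[ 0.5448 -0.0765  0.373 ]
disc_centre 0.79 [161.  125.6] [0.5353 0.0405 0.0335]
index_mark 0.84 [190.7 178.8] [0.4708 0.0064 0.0335]
push_pin 0.65 [136.3  87.9] [0.5787 0.0553 0.0705]
pointer_tip 0.69 [174.8  72.3] [0.5983 0.0241 0.028 ]
lever_pivot 0.56 [258.7 140.2] [ 0.516  -0.0745  0.0355]
lever_knob 0.67 [313.2 154.8] [ 0.5034 -0.1327  0.0615]
disc_centre 0.81 [160.7 128. ] [0.5327 0.0408 0.0335]
index_mark 0.61 [190.1 180.3] [0.4691 0.0072 0.0335]
push_pin 0.57 [136.4  89.6] [0.577  0.055  0.0705]
pointer_tip 0.67 [174.7  66.7] [0.6054 0.024  0.028 ]
lever_pivot 0.94 [258.  139.7] [ 0.5166 -0.0738  0.0355]
lever_knob 0.57 [311.8 153.8] [ 0.5044 -0.1313  0.0615]
```

```bash
python3 -m handwheel '[{"grip":1,"dp":[-0.003,-0.038,0],"yaw":0},{"grip":1,"dp":[-0.003,-0.039,0],"yaw":0},{"grip":1,"dp":[-0.003,-0.039,0],"yaw":0},{"grip":1,"dp":[0,0,0],"yaw":0},{"grip":1,"dp":[0,0,0],"yaw":0},{"grip":1,"dp":[0,0,0],"yaw":0}]'
python3 look.py w2
python3 - <<'E'
import cv2
a=cv2.imread('pics/w2.png'); cv2.imwrite('pics/w2b.png',cv2.resize(a,(800,600),interpolation=3))
E
```

```text
clock: 3.73
eef_pos: [0.469, 0.0395, 0.2313]
tool_rot: [0.0, 1.0, 0.001, 0.0]
force: [0.6, 0.1, 0.2]
gripper_width: 0.004
finger_force: 0.0
3.7333 [0.469  0.0395 0.2313] [0.    1.    0.001 0.   ] [0.6 0.1 0.2]
[0.5358 0.0395 0.3731]
disc_centre 0.65 [259.1 117.1] [0.5333 0.0411 0.0335]
index_mark 0.97 [290.2 172.6] [0.4693 0.0047 0.0335]
push_pin 0.82 [246.   74.4] [0.5774 0.0542 0.0705]
pointer_tip 0.63 [274.5  58.6] [0.6021 0.0238 0.028 ]
lever_pivot 0.67 [358.8 132.2] [ 0.5193 -0.0755  0.0355]
lever_knob 0.54 [410.8 148.8] [ 0.5054 -0.1329  0.0615]
disc_centre 0.7 [260.2 116.9] [0.5335 0.0397 0.0335]
index_mark 0.8 [289.  172.2] [0.4697 0.0061 0.0335]
push_pin 0.81 [244.7  75.5] [0.5762 0.0553 0.0705]
pointer_tip 0.78 [275.1  57.7] [0.6032 0.0229 0.028 ]
lever_pivot 0.75 [357.9 132.3] [ 0.5189 -0.0745  0.0355]
lever_knob 0.67 [410.2 150. ] [ 0.5037 -0.1322  0.0615]
```

View pics/w2b.png

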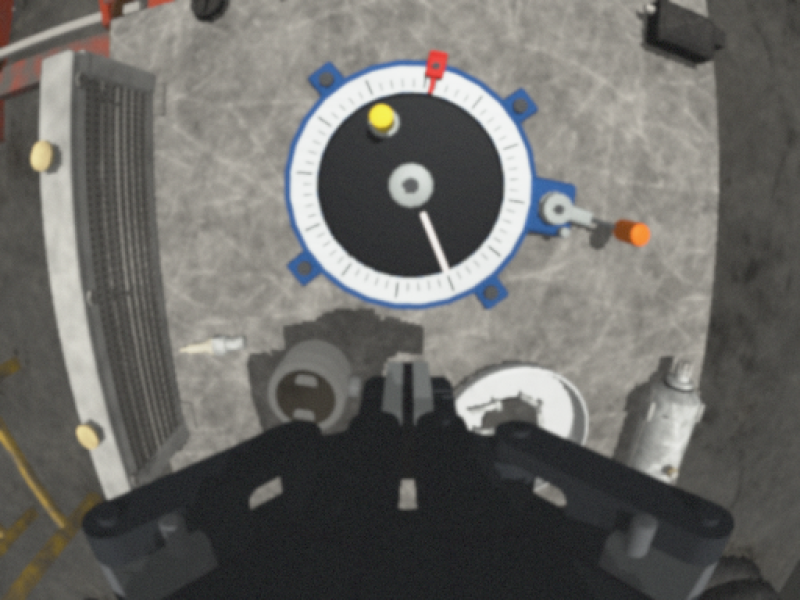

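The wrist view is clear: disc centre (410,187), white line from (424,213) to (448,275), pin top (382,117), pointer tip (433,92), lever pivot (558,208), knob (632,232). Next I'll segment these for exact angles.

```bash
cat > seg.py <<'E'
from h import *
import sys
def proj(n,mask,z):
    m=np.load(f'pics/{n}.npy',allow_pickle=True).item(); v,u=np.nonzero(mask)
    return np.array([atz('wrist',(a,b),z,m)[:2] for a,b in zip(u,v)]).reshape(-1,2)
def circ(P):
    A=np.c_[2*P,np.ones(len(P))]; s=np.linalg.lstsq(A,(P**2).sum(1),rcond=None)[0]
    return s[:2],np.sqrt(s[2]+s[0]**2+s[1]**2)
def analyse(n,C=(.534,.0405),fit=True):
    im=cv2.imread(f'pics/{n}.png'); h=cv2.cvtColor(im,cv2.COLOR_BGR2HSV); H,S,V=[x.astype(int) for x in cv2.split(h)]
    C=np.array(C); uu=np.ones(V.shape,bool); uu[240:]=False
    G=proj(n,uu,.0335).reshape(240,512,2); 
    v=V[:240];s=S[:240]
    if fit:
      for k in range(3):   # disc edge: dark->white crossing along radii
        P=[]
        rel=G-C; rr=np.hypot(rel[...,0],rel[...,1]); th=np.arctan2(rel[...,1],rel[...,0])
        for t in np.radians(np.arange(-180,180,4)):
            d=(abs(np.angle(np.exp(1j*(th-t))))<.03)&(rr>.055)&(rr<.09)
            o=np.argsort(rr[d]); b=v[d][o]; r=rr[d][o]
            w=np.nonzero(b>120)[0]
            if len(w) and (s[d][o][w[0]]<80) and r[w[0]]>.062: P.append(C+r[w[0]]*np.array([np.cos(t),np.sin(t)]))
        P=np.array(P); c,r0=circ(P)
        res=abs(np.hypot(*(P-c).T)-r0); c,r0=circ(P[res<.002]); C=c
      print('disc fit',C.round(4),'r',r0.round(4),len(P))
    rel=G-C; rr=np.hypot(rel[...,0],rel[...,1])
    line=(rr>.024)&(rr<.064)&(v>110)&(s<60)
    n_,l,st,_=cv2.connectedComponentsWithStats(line.astype(np.uint8)); 
    if n_>1:
        k=1+np.argmax(st[1:,4]); Q=rel[l==k]; q=Q.mean(0); d=np.linalg.svd(Q-q)[2][0]; d*=np.sign(d@q)
        print('line mean ang',np.degrees(np.arctan2(q[1],q[0])).round(2),'dir',np.degrees(np.arctan2(d[1],d[0])).round(2),len(Q))
    h2=H[:240]
    red=((h2<6)|(h2>172))&(s>140)&(v>70)
    GP=proj(n,uu,.0285).reshape(240,512,2)-C; r2=np.hypot(GP[...,0],GP[...,1])
    a=red&(r2<.085)&(r2>.06); q=GP[a].mean(0) if a.any() else None
    if q is not None:
        e=GP[a&(r2<.079)]; print('pointer ang',np.degrees(np.arctan2(q[1],q[0])).round(2),'tip part',np.degrees(np.arctan2(*e.mean(0)[::-1])).round(2),'rmin',r2[a].min().round(4),a.sum())
    y=(h2>22)&(h2<34)&(s>150)&(v>170)
    GY=proj(n,uu,.0705).reshape(240,512,2)-C; ry=np.hypot(GY[...,0],GY[...,1]); y&=ry<.075
    if y.any(): q=GY[y].mean(0); print('pin',(q+C).round(4),'ang',np.degrees(np.arctan2(q[1],q[0])).round(2),'r',np.hypot(*q).round(4),y.sum())
if __name__=='__main__':
    analyse(sys.argv[1],*( [tuple(map(float,sys.argv[2:4])),False] if len(sys.argv)>3 else []))
E
python3 seg.py w2
```

```text
disc fit [0.5323 0.0374] r 0.0682 82
line mean ang -156.96 dir -156.95 200
pointer ang -11.25 tip part -11.54 rmin 0.0719 31
pin [0.5779 0.0568] ang 23.03 r 0.0496 181
```

```bash
python3 - <<'E'
from h import *
print(readout.observe()['joint_pos'].round(2))
m=cams.camera_model('scene'); im,d=cams.get_image('scene')
K=m['camera_matrix'];A=rot(m['attitude']); v,u=np.nonzero(d>0); z=d[v,u]
P=np.c_[(u-K[0,2])/K[0,0]*z,(v-K[1,2])/K[1,1]*z,z]@A.T+m['position']
for x in np.arange(.36,.50,.01):
    print(round(x,2),[ (lambda s: int(1000*s.max()) if len(s) else -1)(P[(abs(P[:,0]-x)<.006)&(abs(P[:,1]-y)<.006)&(P[:,2]<.12),2]) for y in np.arange(-.16,.16,.02)])
E
python3 -m handwheel '[{"grip":1,"dp":[0.031,0.0044,0],"yaw":0},{"grip":1,"dp":[0.031,0.0044,0],"yaw":0},{"grip":1,"dp":[0.031,0.0044,0],"yaw":0},{"grip":1,"dp":[0.031,0.0044,0],"yaw":0},{"grip":1,"dp":[0,0,0.03],"yaw":-5.75},{"grip":1,"dp":[0,0,0.03],"yaw":-5.75},{"grip":1,"dp":[0,0,0.03],"yaw":-5.75},{"grip":1,"dp":[0,0,0.03],"yaw":-5.75},{"grip":1,"dp":[0,0,0],"yaw":0},{"grip":1,"dp":[0,0,0],"yaw":0}]'
```

```text
[ 0.36 -0.01 -0.53  1.86 -0.    1.29 -1.74]
0.36 [3, 3, 22, 26, 7, 9, 4, 5, 28, 3, 3, 4, 25, 53, 52, 52]
0.37 [5, 4, -1, 27, 5, 4, 5, 26, 3, 3, 3, 2, 25, 51, 53, 53]
0.38 [3, 3, 0, 21, 28, 28, 26, 26, 2, 3, 3, 3, -1, 53, 52, 53]
0.39 [3, 3, 4, -1, 25, 28, 25, 3, 3, 2, 4, 5, -1, 53, 55, 53]
0.4 [3, 3, 6, 2, -1, -1, 4, 3, 3, 3, 3, 2, -1, 50, 53, 51]
0.41 [5, 4, 3, 2, 3, 1, 4, 3, 4, 2, 3, 2, -1, -1, 46, 2]
0.42 [2, 1, 2, 4, 3, 2, 2, 2, 2, 2, 4, 3, -1, -1, -1, 4]
0.43 [3, 2, 3, 4, 4, 2, 2, 10, 2, 11, 25, 3, 2, -1, 1, 4]
0.44 [4, 4, 4, 3, 3, 3, 9, 15, 26, 25, 26, 25, 26, 4, 3, 4]
0.45 [4, 3, 3, 3, 3, 3, 11, 21, 25, 25, 25, 26, 26, 23, 9, 4]
0.46 [3, 3, 3, 2, 3, 3, 2, 23, 25, 33, 35, 27, 25, 26, 16, 6]
0.47 [3, 2, 3, 3, 2, 2, 22, 24, 35, 36, 36, 35, 36, 24, 21, 10]
0.48 [2, 2, 4, 4, 2, 2, 25, 25, 37, 36, 38, 36, 36, 25, 25, 3]
0.49 [2, 3, 4, 2, 24, 2, 26, 24, 36, 36, 38, 35, 36, 33, 24, 2]
0.5 [1, 61, 64, 2, 34, 25, 25, 35, 37, 37, 37, 35, 36, 36, 26, 2]
clock: 5.32
eef_pos: [0.592, 0.0225, 0.1105]
tool_rot: [-0.001, 0.98, 0.199, -0.002]
force: [-0.2, 0.6, 1.1]
gripper_width: 0.002
finger_force: 0.0
```

```bash
python3 -m handwheel '[{"grip":1,"dp":[0,0,0.022],"yaw":0},{"grip":1,"dp":[0,0,0.022],"yaw":0},{"grip":1,"dp":[0,0,0.02],"yaw":0},{"grip":1,"dp":[0,0,0],"yaw":0},{"grip":1,"dp":[0,-0.004,0],"yaw":0},{"grip":1,"dp":[0,-0.003,0],"yaw":0},{"grip":1,"dp":[0,-0.003,0],"yaw":0},{"grip":1,"dp":[0,0,0],"yaw":0}]';python3 -m handwheel '[{"grip":1,"dp":[0,-0.0025,0],"yaw":0},{"grip":1,"dp":[0,0,0],"yaw":0},{"grip":1,"dp":[0,0,0],"yaw":0}]'; python3 -m handwheel '[{"grip":1,"dp":[0,-0.002,0],"yaw":0},{"grip":1,"dp":[0,0,0],"yaw":0},{"grip":1,"dp":[0,0,0],"yaw":0}]'; python3 -m handwheel '[{"grip":1,"dp":[0,-0.002,0],"yaw":0},{"grip":1,"dp":[0,0,0],"yaw":0},{"grip":1,"dp":[0,0,0],"yaw":0}]'
```

```text
clock: 5.98
eef_pos: [0.5898, 0.0331, 0.0492]
tool_rot: [0.0, 0.98, 0.201, 0.001]
force: [0.6, 0.1, 0.2]
gripper_width: 0.002
finger_force: 0.0
clock: 6.23
eef_pos: [0.5882, 0.0342, 0.0477]
tool_rot: [0.0, 0.98, 0.2, 0.0]
force: [1.1, 0.4, 0.1]
gripper_width: 0.001
finger_force: 0.0
clock: 6.48
eef_pos: [0.5872, 0.0361, 0.0473]
tool_rot: [-0.0, 0.98, 0.2, -0.0]
force: [-1.1, -0.3, 0.9]
gripper_width: -0.0
finger_force: 0.0
clock: 6.73
eef_pos: [0.5866, 0.0376, 0.0473]
tool_rot: [0.0, 0.98, 0.2, 0.0]
force: [0.3, -1.1, -1.8]
gripper_width: -0.001
finger_force: 0.9
```

```bash
python3 -m handwheel '[{"grip":1,"dp":[0.0013,-0.0035,0],"yaw":-4},{"grip":1,"dp":[0.0013,-0.0035,0],"yaw":-4},{"grip":1,"dp":[0.0013,-0.0035,0],"yaw":-4},{"grip":1,"dp":[0.0013,-0.0035,0],"yaw":-4},{"grip":1,"dp":[0.0013,-0.0035,0],"yaw":-4},{"grip":1,"dp":[0.0013,-0.0035,0],"yaw":-4},{"grip":1,"dp":[0,0,0],"yaw":0}]'
cat > st.py <<'E'
from h import *
C=np.array([.5323,.0374]); o=readout.observe(); M=rot(o['tool_rot']); phi=np.arctan2(M[1,0],M[0,0]); r=o['eef_pos'][:2]-C
e=np.array([np.cos(phi),np.sin(phi)]); t=np.array([-e[1],e[0]])
print('phi',np.degrees(phi).round(2),'er',(r@e).round(4),'et',(r@t).round(4),'F er,et',(o['force'][:2]@e).round(1),(o['force'][:2]@t).round(1),'z',o['eef_pos'][2].round(4))
E
python3 st.py
```

```text
clock: 7.32
eef_pos: [0.5816, 0.0599, 0.0473]
tool_rot: [-0.0, 0.916, 0.401, 0.0]
force: [1.3, -0.7, -0.4]
gripper_width: -0.003
finger_force: 0.6
phi 47.32 er 0.05 et -0.0209 F er,et 0.4 -1.4 z 0.0473
```

```bash
python3 look.py w3; python3 seg.py w3 .5323 .0374
```

```text
7.3167 [0.5816 0.0599 0.0473] [-0.     0.916  0.401  0.   ] [ 1.3 -0.7 -0.4]
[0.6264 0.1097 0.1891]
disc_centre 0.33 [232.3 281.2] [0.5477 0.0497 0.0335]
push_pin 0.67 [214.7 267.7] [0.5655 0.0745 0.0705]
pointer_tip 0.65 [328.8 251.3] [0.6029 0.0225 0.028 ]
lever_pivot 0.18 [233.2 280.8] [0.5493 0.0503 0.0355]
push_pin 0.77 [213.6 266.2] [0.5657 0.0751 0.0705]
pointer_tip 0.94 [326.9 248.8] [0.6028 0.0242 0.028 ]
lever_pivot 0.65 [327.6 251.8] [0.603  0.0263 0.0355]
line mean ang 52.36 dir 0.0 1
pointer ang -8.44 tip part nan rmin 0.0808 36seg.py:37: RuntimeWarning: Mean of empty slice.
  e=GP[a&(r2<.079)]; print('pointer ang',np.degrees(np.arctan2(q[1],q[0])).round(2),'tip part',np.degrees(np.arctan2(*e.mean(0)[::-1])).round(2),'rmin',r2[a].min().round(4),a.sum())
  ret = um.true_divide(
```

View pics/w3.png

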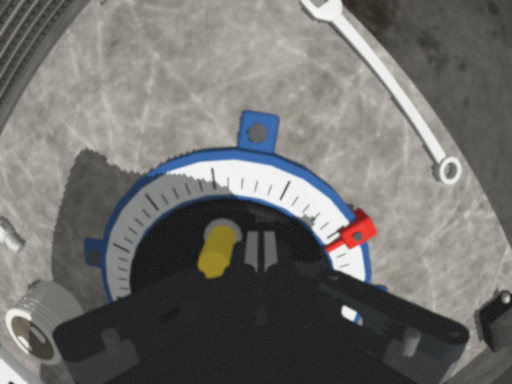

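The pin stands at about (214,267) against the fingertip's back and has turned with it, to about 48°. I'll continue round the arc.

```bash
for i in 1; do python3 -m handwheel '[{"grip":1,"dp":[0.0013,-0.0035,0],"yaw":-4},{"grip":1,"dp":[0.0013,-0.0035,0],"yaw":-4},{"grip":1,"dp":[0.0013,-0.0035,0],"yaw":-4},{"grip":1,"dp":[0.0013,-0.0035,0],"yaw":-4},{"grip":1,"dp":[0.0013,-0.0035,0],"yaw":-4},{"grip":1,"dp":[0.0013,-0.0035,0],"yaw":-4},{"grip":1,"dp":[0.0013,-0.0035,0],"yaw":-4},{"grip":1,"dp":[0.0013,-0.0035,0],"yaw":-4},{"grip":1,"dp":[0.0013,-0.0035,0],"yaw":-4},{"grip":1,"dp":[0.0013,-0.0035,0],"yaw":-4},{"grip":1,"dp":[0.0013,-0.0035,0],"yaw":-4},{"grip":1,"dp":[0.0013,-0.0035,0],"yaw":-4}]'; done; python3 st.py
```

```text
clock: 9.02
eef_pos: [0.5496, 0.0881, 0.0475]
tool_rot: [0.001, 0.674, 0.739, 0.001]
force: [3.1, -0.4, -2.0]
gripper_width: -0.002
finger_force: 1.6
phi 95.28 er 0.0489 et -0.0218 F er,et -0.7 -3.1 z 0.0475
```

```bash
python3 -m handwheel '[{"grip":1,"dp":[0.0015,-0.0035,0],"yaw":-4},{"grip":1,"dp":[0.0015,-0.0035,0],"yaw":-4},{"grip":1,"dp":[0.0015,-0.0035,0],"yaw":-4},{"grip":1,"dp":[0.0015,-0.0035,0],"yaw":-4},{"grip":1,"dp":[0.0015,-0.0035,0],"yaw":-4},{"grip":1,"dp":[0.0015,-0.0035,0],"yaw":-4},{"grip":1,"dp":[0.0015,-0.0035,0],"yaw":-4},{"grip":1,"dp":[0.0015,-0.0035,0],"yaw":-4},{"grip":1,"dp":[0.0015,-0.0035,0],"yaw":-4},{"grip":1,"dp":[0.0015,-0.0035,0],"yaw":-4},{"grip":1,"dp":[0.0015,-0.0035,0],"yaw":-4},{"grip":1,"dp":[0.0015,-0.0035,0],"yaw":-4},{"grip":1,"dp":[0,0,0],"yaw":0}]' || true; python3 st.py
```

```text
phi 95.28 er 0.0489 et -0.0218 F er,et -0.7 -3.1 z 0.0475invalid input at $: expected 1 to 12 rows
```

```bash
python3 -m handwheel '[{"grip":1,"dp":[0.0015,-0.0035,0],"yaw":-4},{"grip":1,"dp":[0.0015,-0.0035,0],"yaw":-4},{"grip":1,"dp":[0.0015,-0.0035,0],"yaw":-4},{"grip":1,"dp":[0.0015,-0.0035,0],"yaw":-4},{"grip":1,"dp":[0.0015,-0.0035,0],"yaw":-4},{"grip":1,"dp":[0.0015,-0.0035,0],"yaw":-4},{"grip":1,"dp":[0.0015,-0.0035,0],"yaw":-4},{"grip":1,"dp":[0.0015,-0.0035,0],"yaw":-4},{"grip":1,"dp":[0.0015,-0.0035,0],"yaw":-4},{"grip":1,"dp":[0.0015,-0.0035,0],"yaw":-4},{"grip":1,"dp":[0.0015,-0.0035,0],"yaw":-4},{"grip":1,"dp":[0.0015,-0.0035,0],"yaw":-4}]'; python3 -m handwheel '[{"grip":1,"dp":[0.0015,-0.0035,0],"yaw":-4},{"grip":1,"dp":[0.0015,-0.0035,0],"yaw":-4},{"grip":1,"dp":[0.0015,-0.0035,0],"yaw":-4},{"grip":1,"dp":[0.0015,-0.0035,0],"yaw":-4},{"grip":1,"dp":[0,0,0],"yaw":0},{"grip":1,"dp":[0,0,0],"yaw":0}]';python3 st.py
python3 - <<'E'
from h import *
o=readout.observe(); print(o['joint_pos'].round(2))
im,d=cams.get_image('side'); cv2.imwrite('pics/s1.png',cv2.resize(im[130:260,170:350,::-1],(720,520),interpolation=3))
for t in Z:
    for r in cams.mark_of('side',t)[:1]: print(t,r['p'],atz('side',r['uv'],Z[t]).round(4))
E
```

```text
clock: 10.02
eef_pos: [0.5056, 0.0855, 0.0479]
tool_rot: [0.001, 0.315, 0.949, 0.001]
force: [3.7, 1.3, -0.3]
gripper_width: 0.005
finger_force: 1.5
clock: 10.52
eef_pos: [0.4926, 0.0763, 0.0475]
tool_rot: [0.0, 0.183, 0.983, 0.0]
force: [0.6, 1.0, 0.7]
gripper_width: 0.003
finger_force: 0.5
phi 158.96 er 0.0511 et -0.022 F er,et -0.2 -1.1 z 0.0475
[ 0.71  0.43 -1.1   1.99  0.46  1.    0.59]
disc_centre 0.77 [0.5326 0.044  0.0335]
index_mark 0.71 [0.5944 0.0203 0.0335]
push_pin 0.61 [0.4902 0.0611 0.0705]
pointer_tip 0.45 [0.6103 0.022  0.028 ]
lever_pivot 0.72 [ 0.5181 -0.0687  0.0355]
lever_knob 0.44 [ 0.5039 -0.1298  0.0615]
```

View pics/s1.png

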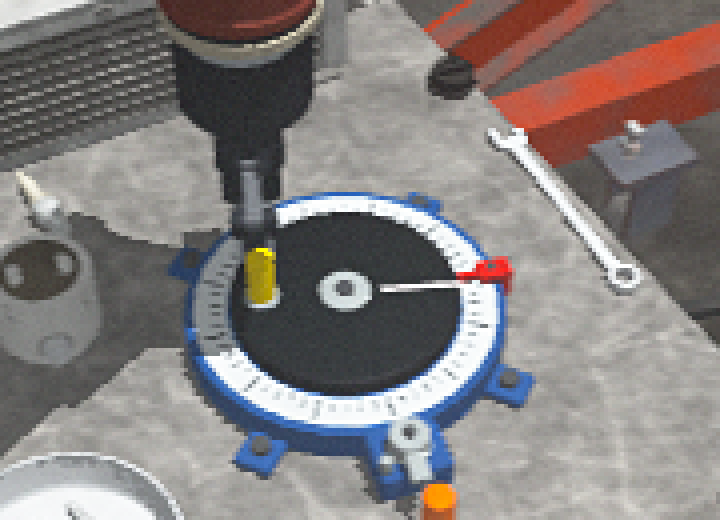

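The line's outer end (462,282) is still some degrees short of the pointer tip (462,277). I'll add 6°, retreat, lift and measure from above.

```bash
python3 -m handwheel '[{"grip":1,"dp":[0.0007,-0.0017,0],"yaw":-2},{"grip":1,"dp":[0.0007,-0.0017,0],"yaw":-2},{"grip":1,"dp":[0.0007,-0.0017,0],"yaw":-2},{"grip":1,"dp":[0,0,0],"yaw":0},{"grip":1,"dp":[0,0,0],"yaw":0}]';python3 st.py; python3 -m handwheel '[{"grip":1,"dp":[0,0.006,0],"yaw":0},{"grip":1,"dp":[0,0.012,0],"yaw":0},{"grip":1,"dp":[0,0,-0.02],"yaw":0},{"grip":1,"dp":[0,0,-0.035],"yaw":0},{"grip":1,"dp":[-0.02,-0.006,-0.03],"yaw":0},{"grip":1,"dp":[-0.03,-0.008,-0.025],"yaw":0},{"grip":1,"dp":[-0.03,-0.008,-0.025],"yaw":0},{"grip":1,"dp":[-0.027,-0.008,-0.02],"yaw":0},{"grip":1,"dp":[0,0,0],"yaw":0},{"grip":1,"dp":[0,0,0],"yaw":0},{"grip":1,"dp":[0,0,0],"yaw":0}]'; python3 look.py w4; python3 seg.py w4
```

```text
clock: 11.28
eef_pos: [0.4887, 0.0724, 0.0473]
tool_rot: [0.0, 0.13, 0.991, 0.0]
force: [0.9, 1.4, -1.1]
gripper_width: -0.0
finger_force: 1.0
phi 165.04 er 0.0511 et -0.0226 F er,et -0.5 -1.6 z 0.0473
clock: 12.2
eef_pos: [0.5882, 0.0339, 0.2016]
tool_rot: [-0.001, 0.129, 0.992, 0.0]
force: [-1.1, 1.3, -0.8]
gripper_width: 0.002
finger_force: 0.0
12.2 [0.5882 0.0339 0.2016] [-0.001  0.129  0.992  0.   ] [-1.1  1.3 -0.8]
[0.5212 0.0511 0.3435]
index_mark 0.87 [252.6 188.6] [0.5946 0.023  0.0335]
push_pin 0.95 [249.9  78. ] [0.4855 0.0507 0.0705]
pointer_tip 0.57 [254.5 190.3] [0.5983 0.024  0.028 ]
lever_pivot 0.68 [150.1 143.8] [ 0.5168 -0.0715  0.0355]
lever_knob 0.78 [ 91.2 153. ] [ 0.505  -0.1314  0.0615]
disc_centre 0.84 [249.7 129. ] [0.5328 0.0359 0.0335]
index_mark 0.56 [253.6 189.1] [0.596  0.023  0.0335]
push_pin 0.9 [253.6  77.1] [0.486  0.0534 0.0705]
pointer_tip 0.58 [254.6 191.5] [0.6003 0.0229 0.028 ]
lever_pivot 0.67 [151.7 141.8] [ 0.5158 -0.07    0.0355]
lever_knob 0.86 [ 94.7 150.4] [ 0.5042 -0.1272  0.0615]
disc fit [0.5313 0.0386] r 0.0685 82
line mean ang -16.22 dir -15.23 222
pointer ang -11.75 tip part -11.94 rmin 0.0715 29
pin [0.4858 0.0454] ang 171.55 r 0.046 30
```

```bash
python3 -m handwheel '[{"grip":1,"dp":[-0.025,0,0.025],"yaw":0},{"grip":1,"dp":[-0.025,0,0.03],"yaw":0},{"grip":1,"dp":[0,0,0.03],"yaw":0},{"grip":1,"dp":[0,0,0],"yaw":0},{"grip":1,"dp":[0,0,0],"yaw":0},{"grip":1,"dp":[0,0,0],"yaw":0}]'; python3 look.py w5; python3 seg.py w5 .532 .038; python3 -c "
import cv2
a=cv2.imread('pics/w5.png'); print(a.shape); cv2.imwrite('pics/w5b.png',cv2.resize(a[60:260,140:400],(780,600),interpolation=cv2.INTER_CUBIC))"
```

```text
clock: 13.4
eef_pos: [0.6375, 0.0212, 0.1191]
tool_rot: [0.001, 0.129, 0.992, 0.0]
force: [0.2, 0.4, 0.8]
gripper_width: 0.001
finger_force: 0.0
13.4 [0.6375 0.0212 0.1191] [0.001 0.129 0.992 0.   ] [0.2 0.4 0.8]
[0.5701 0.0383 0.2608]
disc_centre 0.84 [244.7  65.6] [0.5306 0.0367 0.0335]
index_mark 0.84 [248.6 156.9] [0.5994 0.0213 0.0335]
pointer_tip 0.61 [253.9 155.6] [0.6002 0.0252 0.028 ]
lever_pivot 0.64 [112.7  95.7] [ 0.5193 -0.0719  0.0355]
lever_knob 0.66 [ 38.  105.5] [ 0.5046 -0.1308  0.0615]
disc_centre 0.63 [244.   66.6] [0.5314 0.035  0.0335]
index_mark 0.76 [248.1 153.7] [0.5969 0.0206 0.0335]
pointer_tip 0.61 [255.1 156.5] [0.6011 0.0249 0.028 ]
lever_pivot 0.81 [110.8  92.9] [ 0.5166 -0.0735  0.0355]
lever_knob 0.96 [ 37.5 107.3] [ 0.5059 -0.1322  0.0615]
line mean ang -15.76 dir -15.08 260
pointer ang -11.72 tip part -11.72 rmin 0.0711 89
(384, 512, 3)
```

View pics/w5b.png

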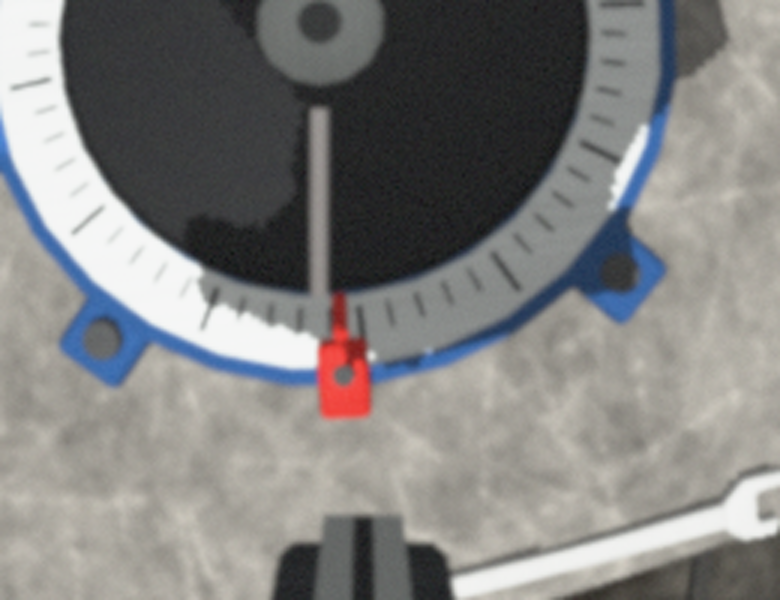

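The line ends at (319,295) and the pointer tip is at (339,293), with the hub at (320,22). About +3.9° is still needed. I'll go back behind the pin and nudge.

```bash
python3 -m handwheel '[{"grip":1,"dp":[0.0392,0.0071,0],"yaw":0},{"grip":1,"dp":[0.0392,0.0071,0],"yaw":0},{"grip":1,"dp":[0.0392,0.0071,0],"yaw":0},{"grip":1,"dp":[0.0392,0.0071,0],"yaw":0},{"grip":1,"dp":[0,0,0],"yaw":0},{"grip":1,"dp":[0,0,0.024],"yaw":0},{"grip":1,"dp":[0,0,0.024],"yaw":0},{"grip":1,"dp":[0,0,0.024],"yaw":0},{"grip":1,"dp":[0,0,0],"yaw":-2},{"grip":1,"dp":[0,0,0],"yaw":-1.9},{"grip":1,"dp":[0,0,0],"yaw":0},{"grip":1,"dp":[0,0,0],"yaw":0}]';python3 st.py
```

```text
clock: 15.1
eef_pos: [0.4932, 0.0881, 0.0454]
tool_rot: [0.0, 0.096, 0.995, 0.0]
force: [0.3, -0.3, 0.3]
gripper_width: -0.001
finger_force: 0.0
phi 168.96 er 0.0481 et -0.0423 F er,et -0.3 0.2 z 0.0454
```

```bash
python3 -m handwheel '[{"grip":1,"dp":[0.003,-0.006,0],"yaw":0},{"grip":1,"dp":[0,-0.005,0],"yaw":0},{"grip":1,"dp":[0,-0.003,0],"yaw":0},{"grip":1,"dp":[0,-0.002,0],"yaw":0},{"grip":1,"dp":[0,-0.0015,0],"yaw":0},{"grip":1,"dp":[0,-0.001,0],"yaw":0},{"grip":1,"dp":[0,0,0],"yaw":0},{"grip":1,"dp":[0,0,0],"yaw":0}]';python3 st.py
```

```text
clock: 15.77
eef_pos: [0.4866, 0.0706, 0.0454]
tool_rot: [-0.0, 0.096, 0.995, 0.0]
force: [-1.5, 2.4, 0.5]
gripper_width: -0.001
finger_force: 1.1
phi 169.02 er 0.0512 et -0.0238 F er,et 1.9 -2.1 z 0.0454
```

```bash
python3 -m handwheel '[{"grip":1,"dp":[0,-0.0012,0],"yaw":0},{"grip":1,"dp":[0,0,0],"yaw":0},{"grip":1,"dp":[0,0,0],"yaw":0}]';python3 st.py; python3 -m handwheel '[{"grip":1,"dp":[0,0.006,0],"yaw":0},{"grip":1,"dp":[0,0.012,0],"yaw":0},{"grip":1,"dp":[0,0,-0.02],"yaw":0},{"grip":1,"dp":[0,0,-0.035],"yaw":0},{"grip":1,"dp":[0,0,-0.02],"yaw":0},{"grip":1,"dp":[-0.039,-0.007,0],"yaw":0},{"grip":1,"dp":[-0.039,-0.007,0],"yaw":0},{"grip":1,"dp":[-0.039,-0.007,0],"yaw":0},{"grip":1,"dp":[-0.039,-0.007,0],"yaw":0},{"grip":1,"dp":[0,0,0],"yaw":0},{"grip":1,"dp":[0,0,0],"yaw":0},{"grip":1,"dp":[0,0,0],"yaw":0}]'; python3 look.py w6; python3 seg.py w6 .532 .038; python3 -c "
import cv2
a=cv2.imread('pics/w6.png'); print(a.shape); cv2.imwrite('pics/w6b.png',cv2.resize(a[60:260,140:400],(780,600),interpolation=cv2.INTER_CUBIC))"
```

```text
clock: 16.02
eef_pos: [0.4863, 0.0694, 0.0453]
tool_rot: [-0.0, 0.096, 0.995, 0.0]
force: [-2.0, 2.9, 0.4]
gripper_width: -0.004
finger_force: 1.5
phi 169.02 er 0.0512 et -0.0227 F er,et 2.5 -2.4 z 0.0453
clock: 17.02
eef_pos: [0.6373, 0.0303, 0.1199]
tool_rot: [-0.0, 0.096, 0.995, 0.0]
force: [-0.9, 0.1, 0.7]
gripper_width: -0.001
finger_force: 0.0
17.0167 [0.6373 0.0303 0.1199] [-0.     0.096  0.995  0.   ] [-0.9  0.1  0.7]
[0.5692 0.0429 0.2617]
disc_centre 0.84 [242.5  67.8] [0.5306 0.0366 0.0335]
index_mark 0.72 [246.5 156.6] [0.5987 0.0263 0.0335]
push_pin 0.62 [244.7  75.4] [0.542  0.038  0.0705]
pointer_tip 0.91 [242.8 159.9] [0.6014 0.0225 0.028 ]
lever_pivot 0.89 [110.  88.] [ 0.5182 -0.0722  0.0355]
lever_knob 0.69 [36.4 94.3] [ 0.5048 -0.131   0.0615]
disc_centre 0.62 [244.   68.3] [0.5312 0.0369 0.0335]
index_mark 0.71 [ 75.5 265.7] [ 0.6691 -0.1696  0.0335]
pointer_tip 0.58 [246.7 158. ] [0.6007 0.0251 0.028 ]
lever_pivot 0.82 [112.1  89.3] [ 0.5199 -0.0715  0.0355]
lever_knob 0.79 [36.2 93.4] [ 0.5038 -0.1324  0.0615]
line mean ang -12.51 dir -10.22 329
pointer ang -11.47 tip part -11.74 rmin 0.0727 78
(384, 512, 3)
```

View pics/w6b.png

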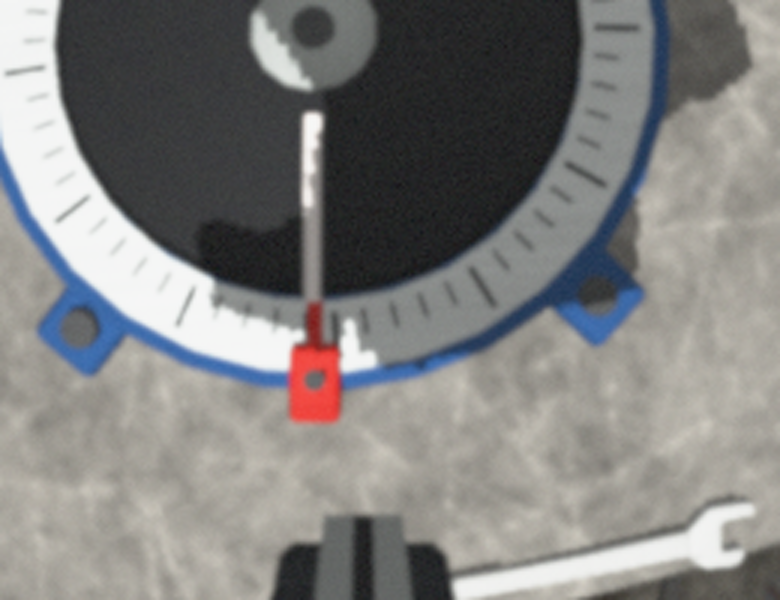

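The line ends at (312,297) and the pointer tip is at (315,303), so it's within about 0.5°. I'll do a quick subpixel check.

Run:
```python
from h import *
n='w6'; im=cv2.imread('pics/w6.png').astype(float); m=np.load('pics/w6.npy',allow_pickle=True).item()
def ang(P,C): return np.degrees(np.arctan2(P[1]-C[1],P[0]-C[0])).round(2)
pts=[]
for v in range(100,156,3):
    g=im[v,232:256].min(1); g=np.clip(g-np.median(g)-15,0,None); 
    if g.sum()>0: pts.append(atz('wrist',(232+(g*np.arange(24)).sum()/g.sum(),v),.0335,m)[:2])
pts=np.array(pts); q=pts.mean(0); d=np.linalg.svd(pts-q)[2][0]; d*=np.sign(d[0])
print('line dir',np.degrees(np.arctan2(d[1],d[0])), 'res',np.abs((pts-q)@[-d[1],d[0]]).max())
Rr=im[...,2]-im[...,1:3].max(-1) if 0 else im[...,2]-np.maximum(im[...,0],im[...,1])
for v0,v1 in ((160,165),(165,172),(176,200)):
    w=np.clip(Rr[v0:v1,225:265]-30,0,None); vv,uu=np.mgrid[v0:v1,225:265]; u=(w*uu).sum()/w.sum(); v=(w*vv).sum()/w.sum()
    P=atz('wrist',(u,v),.0285,m)[:2]; off=(P-q)@[-d[1],d[0]]
    print(v0,u.round(1),'perp offset mm',(1000*off).round(2),'deg',np.degrees(off/np.hypot(*(P-[.532,.038]))).round(2))
```

```text
line dir -10.664531669990168 res 0.0005743220772320576
160 244.4 perp offset mm 0.33 deg 0.26
165 244.3 perp offset mm 0.15 deg 0.11
176 244.5 perp offset mm 0.05 deg 0.03
```

The line and pointer agree to about 0.3°. Next is the lever, moving to the CCW side of the knob.

```bash
python3 -m handwheel '[{"grip":1,"dp":[0.0115,-0.0373,0],"yaw":0},{"grip":1,"dp":[0.0115,-0.0373,0],"yaw":0},{"grip":1,"dp":[0.0115,-0.0373,0],"yaw":0},{"grip":1,"dp":[0.0115,-0.0373,0],"yaw":0},{"grip":1,"dp":[0.0115,-0.0373,0],"yaw":2.8},{"grip":1,"dp":[0,0,0],"yaw":0},{"grip":1,"dp":[0,0,0],"yaw":0},{"grip":1,"dp":[0,0,0],"yaw":0}]'
sed -e 's/C=np.array(\[.5323,.0374\])/C=np.array([.5186,-.0736])/' st.py > st2.py; echo "print('tool y neg = radial; r',(-(r@-t)).round(4) if 0 else (r@t).round(4),'behind',(-(r@e)).round(4),'k',(np.degrees(phi)+90).round(1))" >> st2.py; python3 st2.py; python3 look.py w7 | grep -E 'pivot|knob'
```

```text
clock: 18.38
eef_pos: [0.5457, -0.1424, 0.1205]
tool_rot: [0.0, 0.12, 0.993, 0.0]
force: [-0.4, -0.1, 0.4]
gripper_width: -0.003
finger_force: 0.0
phi 166.18 er -0.0428 et 0.0603 F er,et 0.4 0.2 z 0.1205
tool y neg = radial; r 0.0603 behind 0.0428 k 256.2
lever_pivot 0.68 [340.1 149.8] [ 0.5183 -0.0719  0.0355]
lever_knob 0.75 [261.  153.9] [ 0.5042 -0.1323  0.0615]
lever_pivot 0.92 [336.1 148.4] [ 0.5165 -0.0741  0.0355]
lever_knob 0.91 [257.1 152.3] [ 0.5026 -0.1338  0.0615]
```

```bash
python3 -m handwheel '[{"grip":1,"dp":[0,0,0.026],"yaw":0},{"grip":1,"dp":[0,0,0.026],"yaw":0},{"grip":1,"dp":[0,0,0.0255],"yaw":0},{"grip":1,"dp":[0,0,0],"yaw":0},{"grip":1,"dp":[0.008,0,0],"yaw":0},{"grip":1,"dp":[0.006,0,0],"yaw":0},{"grip":1,"dp":[0.004,0,0],"yaw":0},{"grip":1,"dp":[0.002,0,0],"yaw":0},{"grip":1,"dp":[0,0,0],"yaw":0},{"grip":1,"dp":[0,0,0],"yaw":0}]';python3 st2.py;  python3 -m handwheel '[{"grip":1,"dp":[0.0015,0,0],"yaw":0},{"grip":1,"dp":[0.0015,0,0],"yaw":0},{"grip":1,"dp":[0,0,0],"yaw":0},{"grip":1,"dp":[0,0,0],"yaw":0}]';python3 st2.py
```

```text
clock: 19.92
eef_pos: [0.5265, -0.1381, 0.0436]
tool_rot: [0.001, 0.12, 0.993, -0.0]
force: [-0.3, 0.7, -0.1]
gripper_width: 0.001
finger_force: 0.0
phi 166.19 er -0.023 et 0.0607 F er,et 0.5 -0.6 z 0.0436
tool y neg = radial; r 0.0607 behind 0.023 k 256.2
clock: 20.25
eef_pos: [0.5235, -0.137, 0.0429]
tool_rot: [0.0, 0.12, 0.993, 0.0]
force: [1.3, -0.9, -0.0]
gripper_width: -0.005
finger_force: 0.3
phi 166.21 er -0.0198 et 0.0604 F er,et -1.5 0.6 z 0.0429
tool y neg = radial; r 0.0604 behind 0.0198 k 256.2
```

```bash
python3 -m handwheel '[{"grip":1,"dp":[0.0043,-0.0012,0],"yaw":4},{"grip":1,"dp":[0.0043,-0.0012,0],"yaw":4},{"grip":1,"dp":[0.0043,-0.0012,0],"yaw":4},{"grip":1,"dp":[0.0043,-0.0012,0],"yaw":4},{"grip":1,"dp":[0.0043,-0.0012,0],"yaw":4},{"grip":1,"dp":[0.0043,-0.0012,0],"yaw":4},{"grip":1,"dp":[0.0043,-0.0012,0],"yaw":4},{"grip":1,"dp":[0.0043,-0.0012,0],"yaw":4},{"grip":1,"dp":[0.0043,-0.0012,0],"yaw":4},{"grip":1,"dp":[0.0043,-0.0012,0],"yaw":4}]';python3 st2.py
```

```text
clock: 21.08
eef_pos: [0.4816, -0.125, 0.043]
tool_rot: [0.0, 0.454, 0.891, 0.0]
force: [1.8, -1.5, -0.3]
gripper_width: 0.003
finger_force: 1.2
phi 126.0 er -0.0199 et 0.0602 F er,et -2.3 -0.6 z 0.043
tool y neg = radial; r 0.0602 behind 0.0199 k 216.0
```

```bash
python3 -m handwheel '[{"grip":1,"dp":[0.0043,-0.0012,0],"yaw":4},{"grip":1,"dp":[0.0043,-0.0012,0],"yaw":4},{"grip":1,"dp":[0.0043,-0.0012,0],"yaw":4},{"grip":1,"dp":[0.0043,-0.0012,0],"yaw":4},{"grip":1,"dp":[0.0043,-0.0012,0],"yaw":4},{"grip":1,"dp":[0.0043,-0.0012,0],"yaw":4},{"grip":1,"dp":[0.0043,-0.0012,0],"yaw":4},{"grip":1,"dp":[0.0043,-0.0012,0],"yaw":4},{"grip":1,"dp":[0.0043,-0.0012,0],"yaw":4},{"grip":1,"dp":[0,0,0],"yaw":0},{"grip":1,"dp":[0,0,0],"yaw":0}]';python3 st2.py; python3 -m handwheel '[{"grip":1,"dp":[0.0022,-0.0006,0],"yaw":2},{"grip":1,"dp":[0.0022,-0.0006,0],"yaw":2},{"grip":1,"dp":[0.002,0,0],"yaw":0},{"grip":1,"dp":[0,0,0],"yaw":0},{"grip":1,"dp":[0,0,0],"yaw":0}]';python3 st2.py
```

```text
clock: 22.0
eef_pos: [0.4583, -0.0929, 0.0429]
tool_rot: [0.0, 0.705, 0.709, -0.0]
force: [-0.2, -0.7, -0.2]
gripper_width: -0.001
finger_force: 0.7
phi 90.35 er -0.0189 et 0.0604 F er,et -0.7 0.2 z 0.0429
tool y neg = radial; r 0.0604 behind 0.0189 k 180.4
clock: 22.42
eef_pos: [0.457, -0.0865, 0.0428]
tool_rot: [-0.0, 0.729, 0.684, -0.0]
force: [-0.5, -1.3, 0.7]
gripper_width: -0.002
finger_force: 1.0
phi 86.33 er -0.0168 et 0.0606 F er,et -1.4 0.4 z 0.0428
tool y neg = radial; r 0.0606 behind 0.0168 k 176.3
```

```bash
for i in 1; do python3 -m handwheel '[{"grip":1,"dp":[0.002,0,0],"yaw":0.5},{"grip":1,"dp":[0.002,0,0],"yaw":0.5},{"grip":1,"dp":[0,0,0],"yaw":0}]' >/dev/null;python3 st2.py; python3 -m handwheel '[{"grip":1,"dp":[0.0015,0,0],"yaw":0.5},{"grip":1,"dp":[0.0015,0,0],"yaw":0.5},{"grip":1,"dp":[0,0,0],"yaw":0}]'>/dev/null; python3 st2.py; done
```

```text
phi 85.19 er -0.0137 et 0.0606 F er,et -2.9 1.5 z 0.0427
tool y neg = radial; r 0.0606 behind 0.0137 k 175.2
phi 84.16 er -0.0122 et 0.0606 F er,et -5.4 2.6 z 0.0427
tool y neg = radial; r 0.0606 behind 0.0122 k 174.2
```

```bash
python3 -m handwheel '[{"grip":1,"dp":[0.0015,0,0],"yaw":0},{"grip":1,"dp":[0.0015,0,0],"yaw":0},{"grip":1,"dp":[0,0,0],"yaw":0},{"grip":1,"dp":[0,0,0],"yaw":0}]' >/dev/null;python3 st2.py; python3 -m handwheel '[{"grip":1,"dp":[-0.002,0,0],"yaw":0},{"grip":1,"dp":[-0.002,0,0],"yaw":0},{"grip":1,"dp":[-0.003,0,0],"yaw":0},{"grip":1,"dp":[-0.005,0,0],"yaw":0},{"grip":1,"dp":[-0.01,0,0],"yaw":0},{"grip":1,"dp":[-0.01,0,0],"yaw":0},{"grip":1,"dp":[0,0,-0.03],"yaw":0},{"grip":1,"dp":[0,0,-0.04],"yaw":0},{"grip":1,"dp":[0,0,-0.04],"yaw":0},{"grip":1,"dp":[0,0,-0.04],"yaw":0},{"grip":1,"dp":[0,0,0],"yaw":0},{"grip":1,"dp":[0,0,0],"yaw":0}]'; python3 look.py w8
python3 - <<'E'
from h import *
im,d=cams.get_image('side'); cv2.imwrite('pics/s2.png',cv2.resize(im[130:280,170:370,::-1],(800,600),interpolation=3))
a=cv2.imread('pics/w8.png'); cv2.imwrite('pics/w8b.png',cv2.resize(a,(800,600),interpolation=2))
E
```

```text
phi 84.16 er -0.01 et 0.0606 F er,et -7.8 2.9 z 0.0426
tool y neg = radial; r 0.0606 behind 0.01 k 174.2
clock: 24.25
eef_pos: [0.4563, -0.1094, 0.1952]
tool_rot: [0.002, 0.742, 0.67, 0.001]
force: [-0.8, 0.7, -1.4]
gripper_width: 0.002
finger_force: 0.0
24.25 [ 0.4563 -0.1094  0.1952] [0.002 0.742 0.67  0.001] [-0.8  0.7 -1.4]
[ 0.4612 -0.0415  0.3368]
disc_centre 0.7 [317.2  32.8] [0.529  0.0396 0.0335]
index_mark 0.83 [383.8  45.8] [0.6016 0.0255 0.0335]
push_pin 0.8 [273.2  17. ] [0.4828 0.0474 0.0705]
pointer_tip 0.6 [384.2  47.1] [0.6045 0.0253 0.028 ]
lever_pivot 0.86 [317.2 141. ] [ 0.5178 -0.0737  0.0355]
lever_knob 0.64 [257.3 140.8] [ 0.4571 -0.0657  0.0615]
disc_centre 0.78 [320.4  35.1] [0.5282 0.0382 0.0335]
index_mark 0.87 [387.5  47.1] [0.601  0.0255 0.0335]
push_pin 0.74 [278.9  17.8] [0.4846 0.0471 0.0705]
pointer_tip 0.61 [385.9  48.2] [0.6015 0.0254 0.028 ]
lever_pivot 0.78 [319.  144.7] [ 0.5157 -0.0753  0.0355]
lever_knob 0.85 [263.5 143.9] [ 0.4596 -0.067   0.0615]
```

View pics/w8b.png

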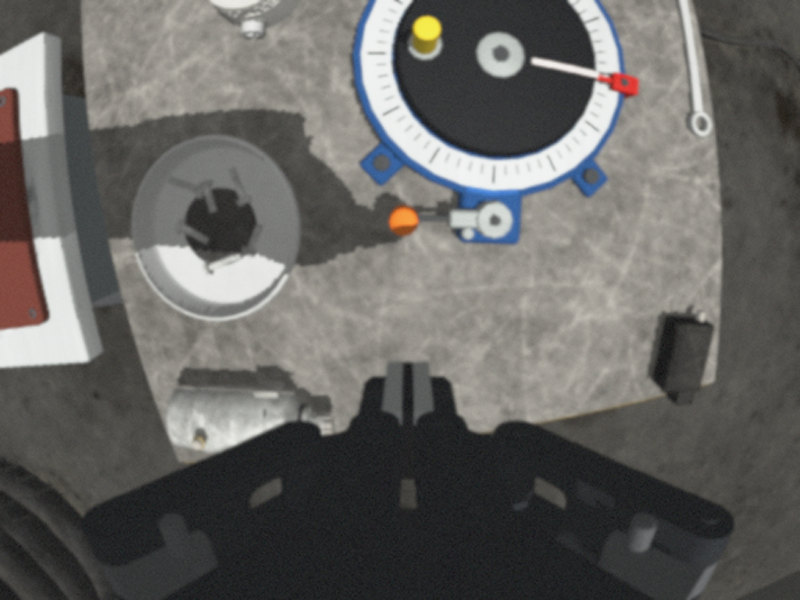

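The lever points along the fixture's -x: knob at (403,220), boss at (495,220), arm against its stop. The white line still meets the red pointer at about (605,78). Nothing is touching, so I'll hand it in.

```bash
python3 -c "
from plant import manip
print(manip.close_job())"
```

```text
the job is handed in; nothing more can be done
None
```

The timing disc was set to within about 0.3° of the red pointer, then the lock lever was pushed clockwise onto its stop; the last picture shows the line still on the pointer, and the job was handed in at about 24 s with the gripper clear.

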